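Swing the drain hook over the wash bowl and hang up the sherd basket

TASK

Swing the hook arm of the drain stand round until it drops into the notch of its index plate, facing out over the wash bowl, and do not force it once it has caught. Then hang the basket of washed sherds on the hook by its hoop, setting it down gently, so that it hangs level and free above the bowl to drip. Do not tip the basket, and leave the jar, the thread cone and the plaster bowl where they stand.

Things in the scene. Friction and masses are not known exactly. Their poses are not given: they have to be found in the camera images.
- swing_arm: Hook arm: a level steel rod 9 mm thick swivelling on an upright 16 mm post with a round 140 mm foot. Origin on the post's axis at the rod's centre line, 240 mm above the bench while the pin rides on the rim; x axis out along the arm, z up. Hub 25 mm across, from 33 mm below to 19 mm above the origin; the post ends 30 mm above the origin. 0.36 kg, free to rise and sink on the post.
- rod_push (a point): On the rod's centre line 110 mm out from the post's axis, axes as the arm's: good for a finger. The rod is straight from hub to 135 mm out. It turns either way with light friction (about 1 N here) and stands where left. Push it sideways with a finger, not clamped: it must be free to sink. Go slowly (30 mm/s) where the notch may be or it can be passed. Over 10 N from the fingers is forcing it.
- index_pin (a point): Point of the index finger, a 6 mm pin under the hub, 45 mm out, 25 mm below the rod's line. It rides on the raised rim of a 102 mm steel index plate (rim 212 mm above the bench) with one notch, 5 mm deep. Over it the arm sinks 5 mm by its weight (origin then 235 mm up) and is caught, with 5 mm of play at the hook. The notch's heading is not measured: within 17 degrees of post to bowl middle.
- hook_seat (a point): Where a hoop rests: bottom of the hook's V, on top of the rod, 150 mm out from the post's axis, 5.5 mm below the rod's centre line; axes as the arm's. The rod dips from 135 mm out to the seat, is back at rod height at 165 mm and ends in an upturned tip 171 mm out whose top is 17 mm above the rod's centre line.
- basin: Round light-green wash bowl, 238 mm across the rim, 80 mm high, standing beside the stand's foot and staying put. Origin: middle of its underside.
- basket_center (a point): Middle (94 mm above the underside) of the steel dip basket: a round perforated pan 90 mm across, 55 mm high, holding sherds, 0.2 to 0.4 kg, upright on the bench, with a rigid hoop of 8 mm rod and above it an upright black hand grip; 188 mm high in all. y axis along the hoop's level top bar, x across it, z up.
- hoop_mid (a point): Middle of the underside of the hoop's level top bar, 130 mm above the basket's underside; the bar is 8 mm thick and 52 mm long, from its ends the hoop slopes out to the pan's rim. This spot belongs on the hook, the bar lying across the arm; hung here the basket hangs level. Axes as the basket's.
- basket_grip (a point): Centre of the basket's hand grip, 38 mm straight above hoop_mid: an upright rounded plastic block, 14 mm (x) by 26 mm (y), 40 mm high, on a 10 mm stem 10 mm above the bar. Held across its 26 mm width, fingers that reach down past it go either side of the hook, clear of it. Axes as the basket's.
- jar: Bystander: closed glass jar, 66 mm across, 85 mm high, loose. Origin: middle of its underside.
- thread_cone: Bystander: cone of dark red thread, 54 mm across, 92 mm high, loose. Origin: middle of its underside.
- plaster_bowl: Bystander: small green bowl, 90 mm across, 45 mm high, loose. Origin: middle of its underside.
Not all that is in view belongs to the job. There is more than one size of the part that bears basket_center; the job needs the middle-sized.

How it is judged:
By the outcome, as a careful person would: the job done as asked, in the order asked, and still so for the second after the job is handed in, with the robot touching nothing.
It also fails if it takes over 72 s, if anything falls off the work surface, if the arm or the gripper's body presses on something with over 40 N, if the wrist force passes 120 N, or if a joint passes its speed limit or range.

ROBOT

A 6-joint arm with a two-finger parallel gripper is mounted at the origin on the work surface. World frame = base frame: x ahead of the robot, y to its left, z up, the work surface at z = 0. Lengths are in m, angles in degrees, forces in N, time in s.
With the tool pointing down it reaches from about 0.325 to 0.775 m from the base axis. Payload 5.5 kg.
Tool frame: the origin (TCP) lies at the centre of the arm's flange, where the gripper is bolted on; the fingertips stand 182 mm ahead of it and the grasp point (between the pads) lies 163 mm ahead of it; z points along the fingers, y is the line along which they close (so a half turn about z gives the same grasp; the last joint's range is limited). The gripper opens to 88 mm and grips with 3 to 60 N. Pads are 20 mm wide; open, the fingers measure 115 mm over their backs; the gripper's body (75 mm by 178 mm) begins 61 mm behind the grasp point.
Start: joints at [66.48, 5.22, 70.514, -0, 104.267, -3.249], TCP at [0.208, 0.563, 0.405] pointing down, gripper open.
Joint ranges: [-164.24, 164.24], [-49.07, 125.15], [9.68, 141.18], [-86.29, 266.29], [3.28, 154.24], [-151.56, 151.56]. Speed limits (degrees/s): [147.25, 147.25, 172.46, 180, 180, 180].

INTERFACE

Orientations are given as [roll, pitch, yaw] about the fixed x, y, z axes, in that order (R = Rz(yaw) Ry(pitch) Rx(roll)).
In Python, from station import r gives the robot as it stands. The module is installed in compiled form; this text tells all that it offers. Calls block until the motion is done:
- r.reach(position, orientation): joint-space move of the TCP to a pose.
- r.servo_line(position, rotation=None, speed=0.15): straight line of the TCP; rotation=None keeps the orientation; speed is the mean speed in m/s.
- r.move_joints(angles): joint-space move.
- r.let_go() and r.grab(squeeze=None): open the fingers fully, or close them until they stop; squeeze is the grip in N (None keeps the last).
- r.wait(seconds).
- r.inverse_kinematics(position, orientation): joint angles nearest the present ones, or None.
- r.sense(): the state.
- r.snapshot(name): name is "side" or "top"; returns a dict with "frame" (384x512x3 uint8, red, green, blue), "fx", "fy", "cx", "cy" (pixels), "dist_coeffs" ([k1, k2, p1, p2, k3] as OpenCV has them; the pictures are not rectified), "R" (3x3) and "t" (3): a world point X has camera coordinates R X + t. Camera axes: x right, y down, z forward; pixel columns grow to the right and rows downward; lengths in m; the calibration is good to about 2 mm. A picture is of the moment at which its call begins. There is no depth.
A pose or a line that the arm cannot do raises r.IKError and nothing moves.
- r.hand_in(): hands the job in; it is judged then, once.
The state is a dict: "clock": time; "joints": joint angles; "joint_vel": joint speeds; "joint_torque": joint torques, N m; "tcp_pos": TCP position; "orientation": TCP orientation; "contact_force": force on the tool from outside, world axes, zero at the start; "torque": the same for the moment, N m; "opening": finger opening in m; "gripper_force": force on a finger pad.
Only numpy, scipy, OpenCV 4.12 (cv2) and the standard library are available. Lean on these libraries where they do the work, as an engineer would, in place of code of your own. Each camera call takes 0.05 s, during which the arm holds its last target. There are 200 camera calls.

## Working session

There is one attempt and no reset: what is moved stays moved. The work goes in short steps, each a Python script; the robot and the scene stay as the last script left them, time stands still between calls to the robot, and variables do not carry over. Pictures are saved under pics/ and viewed, at most 13 in all, crops included, and the job is handed in when it is done.

```bash
mkdir -p pics; cat > h.py <<'E'
import numpy as np, cv2
from station import r
def snap(name,save=None):
    s=r.snapshot(name)
    s['K']=np.array([[s['fx'],0,s['cx']],[0,s['fy'],s['cy']],[0,0,1]]);s['d']=np.array(s['dist_coeffs'],float)
    s['R']=np.array(s['R']);s['t']=np.array(s['t'])
    if save: cv2.imwrite('pics/'+save,cv2.cvtColor(s['frame'],cv2.COLOR_RGB2BGR))
    return s
def ray(s,uv):
    p=cv2.undistortPoints(np.array([[uv]],float),s['K'],s['d'])[0,0]
    d=s['R'].T@np.array([p[0],p[1],1]); return -s['R'].T@s['t'], d/np.linalg.norm(d)
def plane(s,uv,z):
    c,d=ray(s,uv); return c+d*(z-c[2])/d[2]
def tri(s1,uv1,s2,uv2):
    c1,d1=ray(s1,uv1);c2,d2=ray(s2,uv2)
    a=np.linalg.lstsq(np.c_[d1,-d2],c2-c1,rcond=None)[0]
    p,q=c1+a[0]*d1,c2+a[1]*d2; return (p+q)/2,np.linalg.norm(p-q)
def proj(s,X):
    return cv2.projectPoints(np.array([X],float),cv2.Rodrigues(s['R'])[0],s['t'],s['K'],s['d'])[0][0,0]
E
python3 - <<'E'
from h import *
import pickle
a=snap('side');b=snap('top')
pickle.dump((a,b),open('s0.pkl','wb'))
for s in (a,b): print((-s['R'].T@s['t']).round(3),s['R'][2].round(2),s['fx'])
f=np.hstack([a['frame'],b['frame']])
cv2.imwrite('pics/side0.png',cv2.cvtColor(cv2.resize(a['frame'],(800,600)),4))
cv2.imwrite('pics/top0.png',cv2.cvtColor(cv2.resize(b['frame'],(800,600)),4))
print(r.sense())
E
```

```text
[ 0.302 -0.561  0.631] [ 0.35  0.65 -0.67] 359.80880506657326
[ 0.532 -0.056  1.298] [ 0.05 -0.02 -1.  ] 493.7739596810218
{'clock': 0.1, 'joints': array([ 6.64813405e+01,  5.26143703e+00,  7.05731441e+01, -8.96307145e-04,
        1.04268578e+02, -3.24795516e+00]), 'joint_vel': array([-0.07342125, -0.08082764, -0.2073609 ,  0.00999665,  0.03191716,
       -0.07820387]), 'joint_torque': array([ 1.99281843e-03, -4.47860634e+01, -4.07566345e+01,  7.00017437e-02,
        2.84913549e-02, -1.36616877e-04]), 'tcp_pos': array([0.20789525, 0.56289734, 0.40361015]), 'orientation': array([-1.79896958e+02, -4.97701660e-03,  1.59729071e+02]), 'contact_force': array([ 0.17093492,  0.72549944, -1.16923157]), 'torque': array([-0.01579895,  0.02995648, -0.05643647]), 'gripper_force': 0.0, 'opening': 0.08818279664112177}
```

View pics/side0.png

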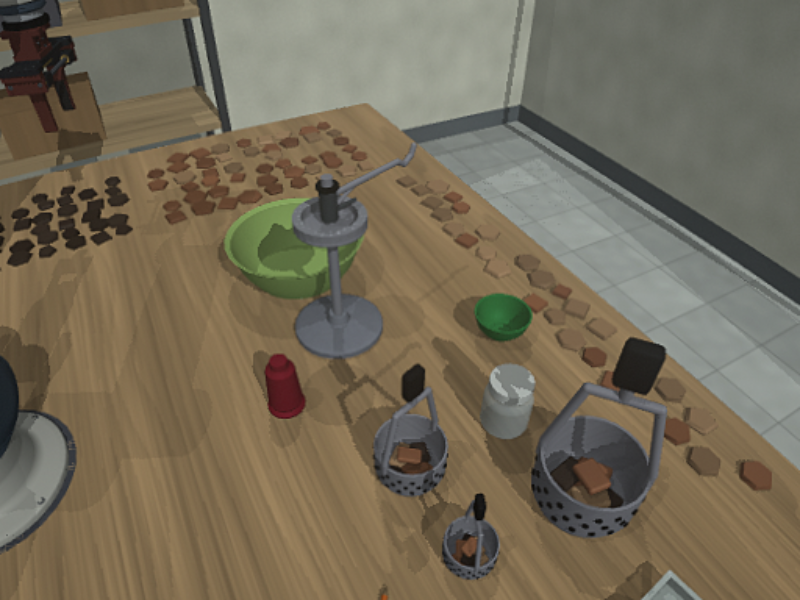

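View pics/top0.png

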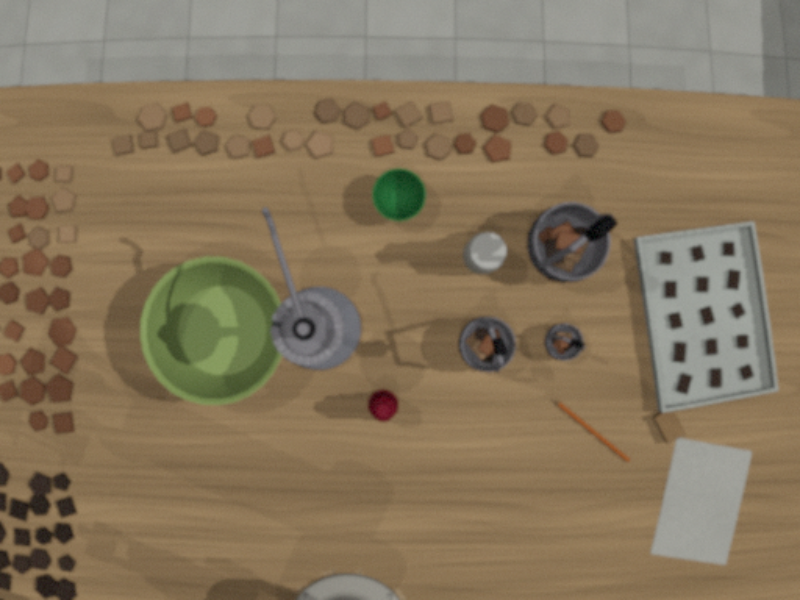

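The side view shows the stand hub at about (328,190) and its arm tip at (413,150). In the top view the hub is at (304,328), the tip at (266,211) and the wash bowl at (212,330).

There are three basket candidates in the top view:
- large at (570,242)
- middle at (487,345)
- small at (565,343)

The one at (487,345), side (410,455), fits: its pan is about 54 px across, between the 80 px and 37 px ones, which suits 90 mm. I'll confirm it in a crop and measure.

```bash
python3 - <<'E'
from h import *
import pickle
a,b=pickle.load(open('s0.pkl','rb'))
A=cv2.resize(a['frame'][225:325,225:295],None,fx=5.7,fy=5.7,interpolation=2)[:570,:399]
B=cv2.resize(b['frame'][195:245,285:335],None,fx=8,fy=8,interpolation=2)
o=np.zeros((570,800,3),np.uint8);o[:A.shape[0],:A.shape[1]]=A;o[:400,400:]=B
cv2.imwrite('pics/crop1.png',cv2.cvtColor(o,4))
sc=.64
# bowl
hsv=cv2.cvtColor(b['frame'],cv2.COLOR_RGB2HSV)
m=cv2.inRange(hsv,(30,60,60),(50,255,255));m=cv2.morphologyEx(m,cv2.MORPH_OPEN,np.ones((3,3)))
c=max(cv2.findContours(m,0,1)[0],key=cv2.contourArea);h=cv2.convexHull(c)
(u,v),rad=cv2.minEnclosingCircle(h);bc=plane(b,(u,v),.08);print('bowl',u,v,rad,bc,np.linalg.norm(plane(b,(u+rad,v),.08)-bc)*2)
S=lambda x,y:(x*sc,y*sc)
print('post top',tri(a,S(327,181),b,S(304,328)))
print('tip',tri(a,S(413,148),b,S(266,211)))
print('grip',tri(a,S(413,383),b,S(502,348)))
for n,uv in (('jar',(487,252)),('cone',(383,405)),('pb',(400,195)),('L',(570,242)),('S',(565,343))): print(n,plane(b,S(*uv),.08).round(3))
E
```

```text
bowl 135.90687561035156 211.22206115722656 47.613643646240234 [0.51955742 0.21461841 0.08      ] 0.23819249877943888
post top (array([0.52545287, 0.04980301, 0.26192578]), np.float64(0.0007474475160033438))
tip (array([0.68538285, 0.10679029, 0.24637539]), np.float64(0.0009655981701947269))
grip (array([ 0.4986484 , -0.2311884 ,  0.17118539]), np.float64(5.104642527251353e-05))
jar [ 0.648 -0.221  0.08 ]
cone [ 0.405 -0.058  0.08 ]
pb [ 0.738 -0.081  0.08 ]
L [ 0.667 -0.356  0.08 ]
S [ 0.504 -0.347  0.08 ]
```

View pics/crop1.png

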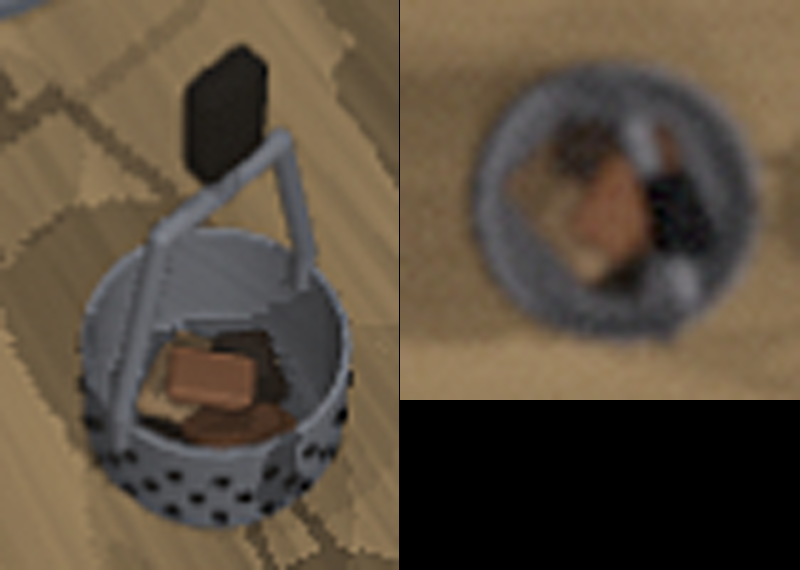

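The crop confirms the middle basket: the hoop bar runs from (158,236) to (283,138) in the side half, and from (240,128) to (280,285) in the top half, with the black grip above its middle. The arm now heads about 20° and the bowl lies at about 92°, so I'll push it counter-clockwise.

```bash
cat >> h.py <<'E'
P=np.array([0.5255,0.0498])
def finger(th,off,z,rr=.108):
    t=np.radians(th);e=np.array([np.cos(t),np.sin(t)]);n=np.array([-e[1],e[0]])
    return [*(P+rr*e-off*n),z],[180,0,th+90]
E
python3 - <<'E'
from h import *
import pickle
a,b=pickle.load(open('s0.pkl','rb'))
A=lambda x,y:(225+x/5.7-.4,225+y/5.7-.4); B=lambda x,y:(285+x/8-.4,195+y/8-.4)
e1=tri(a,A(283,138),b,B(240,128));e2=tri(a,A(158,236),b,B(280,285));g=tri(a,A(225,115),b,B(280,215))
print('bar',e1,e2,'yaw of bar',np.degrees(np.arctan2(*(e1[0]-e2[0])[[1,0]])),'grip',g)
print('rim centre',plane(b,B(215,200),.055))
r.grab(3)
p=r.sense()['tcp_pos'];r.servo_line([p[0],p[1],.52],speed=.3)
pos,o=finger(20,.04,.52);r.reach(pos,o)
pos,o=finger(20,.04,.402);r.servo_line(pos,o,speed=.2)
s=r.sense();print(s['clock'],s['contact_force'],s['opening'],s['joints'])
f0=s['contact_force']
pos,o=finger(20,.018,.402);r.servo_line(pos,o,speed=.06)
for th in np.arange(24,70,4):
    pos,o=finger(th,.0165,.402);r.servo_line(pos,o,speed=.06)
    s=r.sense();print(th,round(s['clock'],2),(s['contact_force']-f0).round(1))
    if np.linalg.norm((s['contact_force']-f0)[:2])>5: break
snap('side','side1.png');snap('top','top1.png')
i=np.hstack([cv2.imread('pics/side1.png'),cv2.imread('pics/top1.png')])
cv2.imwrite('pics/b1.png',cv2.resize(i[50:290],(0,0),fx=.78,fy=.78,interpolation=3)[:, :800])
E
```

```text
bar (array([ 0.52593696, -0.22060483,  0.13459894]), np.float64(0.0005700745998845686)) (array([ 0.47775989, -0.23289924,  0.12939707]), np.float64(0.004083162836575718)) yaw of bar 14.315882975267394 grip (array([ 0.50089102, -0.22764555,  0.16708779]), np.float64(0.0011429043241657953))
rim centre [ 0.50303082 -0.22420398  0.055     ]
5.1083 [ 0.74186082 -0.73318816  1.15796134] 0.0004093122691516237 [ 1.38406781e+00  1.18591891e+01  6.33254057e+01  2.64518538e-03
  1.04703358e+02 -1.86472681e+01]
24 5.92 [-1.3  1.1 -0.2]
28 6.2 [-1.1  1.3 -1.6]
32 6.47 [-1.2  0.8 -1.2]
36 6.75 [-0.4  1.4 -1.8]
40 7.03 [-0.3  0.6 -0.9]
44 7.3 [-1.4  0.3 -1.2]
48 7.58 [-1.2  0.1 -1.4]
52 7.85 [-0.7 -0.  -0.5]
56 8.12 [-1.2  0.5 -0.4]
60 8.4 [-1.2  0.6 -1.1]
64 8.68 [-1.2  1.4 -1.1]
68 8.95 [-0.3  1.  -1.6]
```

View pics/b1.png

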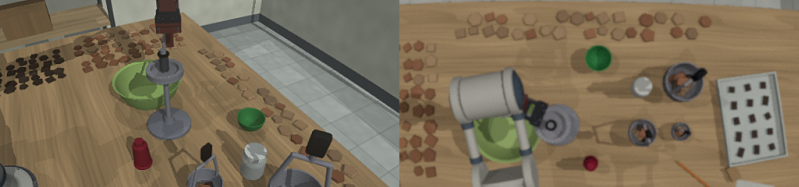

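In both views the gripper now stands at the rod beside the post, with its body hiding the hook. I'll carry on slowly and watch the tangential reaction.

```bash
python3 - <<'E'
from h import *
f0=np.array([.3,-.3,.3])
L=[];th=68
while th<113:
    th+=.6
    pos,o=finger(th,.0165,.402);r.servo_line(pos,o,speed=.025)
    s=r.sense();t=np.radians(th);f=-(s['contact_force']-f0)[:2]@[-np.sin(t),np.cos(t)]
    L.append((round(th,1),round(f,1)))
    if f>3.5: break
print(s['clock'],L,s['contact_force'])
r.wait(.2);s=r.sense();print(s['contact_force'])
E
```

```text
16.3 [(68.6, np.float64(0.5)), (69.2, np.float64(0.8)), (69.8, np.float64(0.7)), (70.4, np.float64(0.8)), (71.0, np.float64(-0.7)), (71.6, np.float64(0.0)), (72.2, np.float64(0.8)), (72.8, np.float64(-0.1)), (73.4, np.float64(0.0)), (74.0, np.float64(0.3)), (74.6, np.float64(-0.1)), (75.2, np.float64(-0.5)), (75.8, np.float64(-0.3)), (76.4, np.float64(0.1)), (77.0, np.float64(0.2)), (77.6, np.float64(0.1)), (78.2, np.float64(-0.7)), (78.8, np.float64(-0.2)), (79.4, np.float64(0.7)), (80.0, np.float64(-0.6)), (80.6, np.float64(-0.6)), (81.2, np.float64(-1.0)), (81.8, np.float64(0.5)), (82.4, np.float64(-0.6)), (83.0, np.float64(0.7)), (83.6, np.float64(0.1)), (84.2, np.float64(0.8)), (84.8, np.float64(1.6)), (85.4, np.float64(4.3))] [ 4.65720381  0.33781593 -1.13257084]
[ 5.03382769 -0.33812773  0.12800287]
```

```bash
python3 - <<'E'
from h import *
import pickle
pos,o=finger(85.4,.06,.402);r.servo_line(pos,o,speed=.1)
pos[2]=.52;r.servo_line(pos,speed=.25)
G=[.502,-.2265]
r.reach([*G,.46],[180,0,104.3]);r.let_go()
a=snap('side');b=snap('top');pickle.dump((a,b),open('s1.pkl','wb'))
s=r.sense();print(s['clock'],s['contact_force'])
A=cv2.resize(a['frame'][80:240,140:300],(400,400),interpolation=2)
B=cv2.resize(b['frame'][140:260,90:210],(400,400),interpolation=2)
C=cv2.resize(a['frame'][215:325,210:320],(400,200*2),interpolation=2)
cv2.imwrite('pics/c2.png',cv2.cvtColor(np.hstack([A,B]),4))
cv2.imwrite('pics/c3.png',cv2.cvtColor(C,4))
E
```

```text
20.65 [-0.43513036 -0.03273694 -0.04285308]
```

View pics/c2.png

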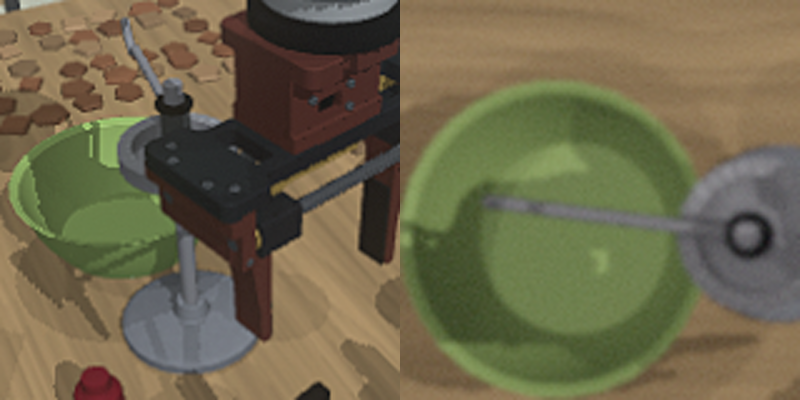

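View pics/c3.png

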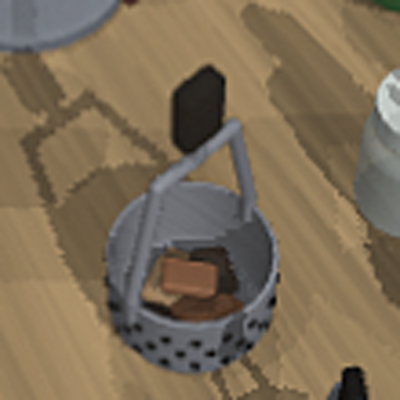

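The side crop shows the arm over the bowl: tip at (126,20), post top at (171,85), collar lower on the post than before. In the top crop the tip is at (85,203) and the post at (348,235). The basket hasn't moved.

```bash
python3 - <<'E'
from h import *
import pickle
a,b=pickle.load(open('s1.pkl','rb'))
B=lambda x,y:(90+x*.3-.35,140+y*.3-.35);A=lambda x,y:(140+x*.4-.3,80+y*.4-.3)
tip=tri(a,A(126,20),b,B(85,203));post=tri(a,A(171,83),b,B(348,235));print(tip,post)
d=(tip[0]-post[0])[:2];print(np.linalg.norm(d),np.degrees(np.arctan2(d[1],d[0])))
# with known heights from top only
t2=plane(b,B(85,203),.250);p2=plane(b,B(348,235),.27);d=(t2-p2)[:2];print(t2,p2,np.linalg.norm(d),np.degrees(np.arctan2(d[1],d[0])))
G=[.502,-.2265]
r.servo_line([*G,.331],speed=.12)
s=r.sense();print(s['clock'],s['contact_force']);f0=s['contact_force']
r.grab(25);s=r.sense();print(s['opening'],s['gripper_force'],s['contact_force']-f0)
r.servo_line([*G,.36],speed=.08);s=r.sense();print(s['contact_force']-f0,s['torque'],s['opening'])
a=snap('side');b=snap('top');pickle.dump((a,b),open('s2.pkl','wb'))
A=cv2.resize(a['frame'][150:330,170:350],(400,400),interpolation=2)
cv2.imwrite('pics/c4.png',cv2.cvtColor(A,4))
E
```

```text
(array([0.54444251, 0.2233724 , 0.24591901]), np.float64(0.002171704064386734)) (array([0.52438728, 0.05041703, 0.26863955]), np.float64(0.002058808747965919))
0.17411424493923622 83.38574406448004
[0.54337593 0.22266729 0.25      ] [0.52535424 0.04989922 0.27      ] 0.17370545865621054 84.04492873762582
21.875 [-0.09573836  0.26216736  0.02548543]
0.026113097491705078 24.985540509223938 [ 0.33117804 -0.25181806 -0.53192106]
[-0.54224198 -0.74871308 -2.72208082] [-0.10286594  0.12961696  0.00694266] 0.02632366470205967
```

View pics/c4.png

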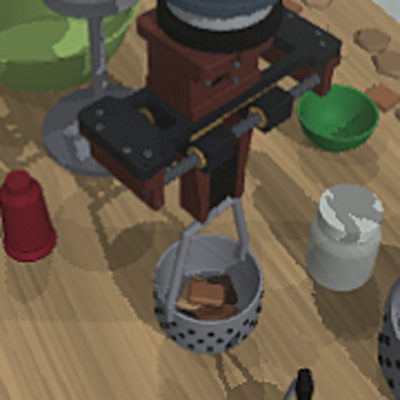

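The basket came up level, with a 26 mm opening and a load of about 0.28 kg. The notch heading is 84° and the arm has sunk. The hoop has to come in from beyond the hook tip along the arm, so I'll carry the basket round the robot's side of the stand.

```bash
cat >> h.py <<'E'
Q=np.array([.525,.050]);HD=84.0
def hk(rr,z): return [*(Q+rr*np.array([np.cos(np.radians(HD)),np.sin(np.radians(HD))])),z]
E
python3 - <<'E'
from h import *
import pickle
z=.468
r.servo_line([.502,-.2265,z],speed=.15)
r.servo_line([.40,-.09,z],[180,0,104.3],speed=.15)
r.servo_line([.37,.13,z],[180,0,95],speed=.15)
r.servo_line([.42,.31,z],[180,0,84],speed=.15)
r.servo_line(hk(.29,z),[180,0,HD],speed=.12)
r.wait(.3)
a=snap('side');b=snap('top');pickle.dump((a,b),open('s3.pkl','wb'))
s=r.sense();print(s['clock'],s['tcp_pos'],s['contact_force'],s['opening'])
A=cv2.resize(a['frame'][40:200,90:250],(600,600),interpolation=2)
cv2.imwrite('pics/c5.png',cv2.cvtColor(A,4))
E
```

```text
30.3333 [0.55510865 0.33843007 0.46816643] [ 0.25355967 -0.54953096 -2.66930306] 0.02614958735722303
```

View pics/c5.png

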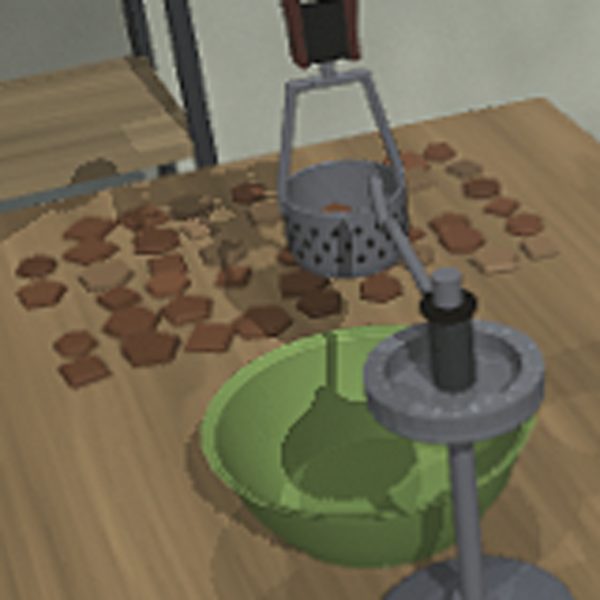

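The basket hangs level beyond the tip, bar at (328,78), pan clear of the hook tip at (376,182). I'll check the heights by projection, then slide in and lower while watching the force.

```bash
python3 - <<'E'
from h import *
import pickle
a,b=pickle.load(open('s3.pkl','rb'))
c=lambda p:((p-[90,40])/.2667).round(0)
print('bar under',c(proj(a,hk(.29,.267))),'tip',c(proj(a,hk(.171,.252))),'post',c(proj(a,[*Q,.27])))
z=.468
r.servo_line(hk(.22,z),speed=.08);r.servo_line(hk(.15,z),speed=.06)
r.wait(.2);S=[r.sense()['contact_force']]
for _ in range(4): r.wait(.05);S.append(r.sense()['contact_force'])
f0=np.mean(S,0);print(f0,r.sense()['clock'])
a=snap('side');b=snap('top');pickle.dump((a,b),open('s4.pkl','wb'))
A=cv2.resize(a['frame'][40:200,90:250],(600,600),interpolation=2)
cv2.imwrite('pics/c6.png',cv2.cvtColor(A,4))
r.servo_line(hk(.15,.445),speed=.04)
print(r.sense()['contact_force']-f0)
E
```

```text
bar under [328.  83.] tip [372. 173.] post [446. 271.]
[-0.15904449  0.01722508 -2.30548798] 33.075
[ 0.42898023 -0.3962762  -0.29384698]
```

View pics/c6.png

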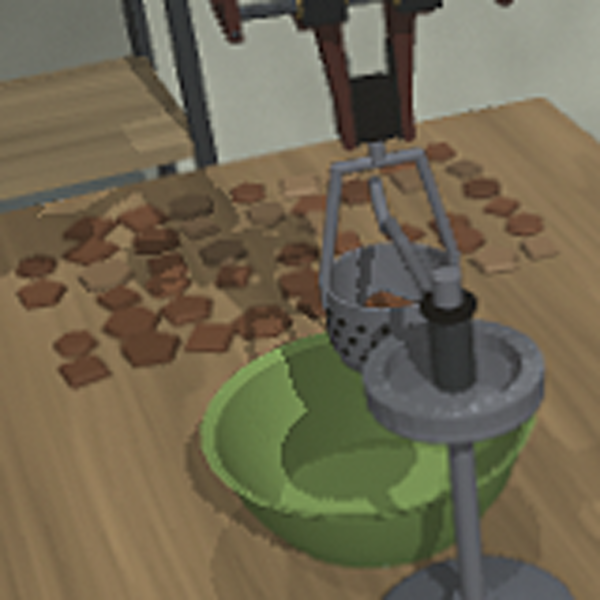

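The rod passes through the hoop: tip at (376,182) under the bar at (378,158), centred between the hoop legs. I'll lower until the weight transfers.

```bash
python3 - <<'E'
from h import *
import pickle
f0=np.array([-.16,.02,-2.3]);z=.445
L=[];n=0
while z>.421:
    z-=.0006;r.servo_line(hk(.15,z),speed=.012)
    F=[]
    for _ in range(2): F.append(r.sense()['contact_force']);r.wait(.03)
    f=np.mean(F,0)-f0;L.append((round(z,4),*f.round(1)))
    n=n+1 if f[2]>1.7 else 0
    if n>=2 or f[2]>4: break
print(L[-8:],r.sense()['clock'])
a=snap('side');b=snap('top');pickle.dump((a,b),open('s5.pkl','wb'))
A=cv2.resize(a['frame'][40:200,90:250],(600,600),interpolation=2)
cv2.imwrite('pics/c7.png',cv2.cvtColor(A,4))
E
```

```text
[(0.4348, np.float64(0.4), np.float64(-0.6), np.float64(-0.2)), (0.4342, np.float64(-0.2), np.float64(0.2), np.float64(-0.3)), (0.4336, np.float64(0.3), np.float64(0.2), np.float64(-0.6)), (0.433, np.float64(0.3), np.float64(-0.0), np.float64(-0.3)), (0.4324, np.float64(0.6), np.float64(0.6), np.float64(-0.1)), (0.4318, np.float64(0.2), np.float64(-0.5), np.float64(0.3)), (0.4312, np.float64(0.4), np.float64(0.6), np.float64(2.3)), (0.4306, np.float64(0.8), np.float64(0.6), np.float64(3.8))] 41.5
```

View pics/c7.png

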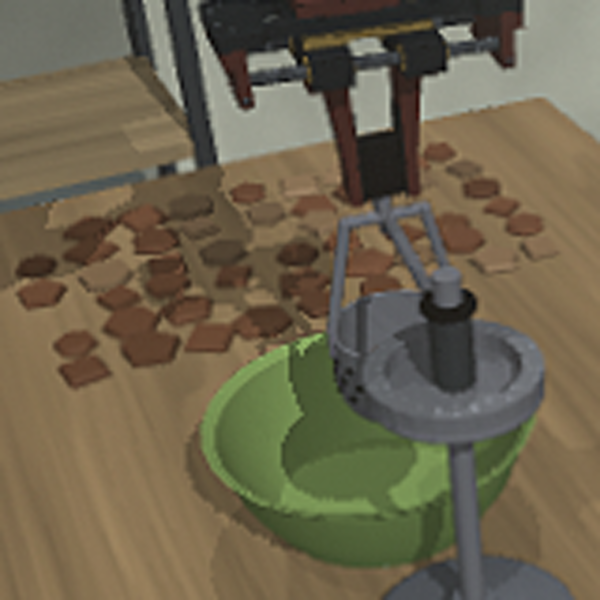

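The bar sits on the rod at (385,212) at the predicted height, and the weight has come off the gripper. I'll ease the grip, release and rise clear.

```bash
python3 - <<'E'
from h import *
r.grab(3);r.wait(.2);r.let_go();r.wait(.3)
r.servo_line(hk(.15,.53),speed=.08)
r.reach([.30,.42,.53],[180,0,120]);r.wait(1.5)
a=snap('side');r.wait(.3);a2=snap('side');b=snap('top')
print(np.abs(a['frame'].astype(int)-a2['frame'])[90:150,170:215].mean(),r.sense()['clock'])
A=cv2.resize(a2['frame'][40:200,90:250],(400,400),interpolation=2)
B=cv2.resize(b['frame'][100:260,80:240],(400,400),interpolation=2)
cv2.imwrite('pics/c8.png',cv2.cvtColor(np.hstack([A,B]),4))
E
```

```text
0.717037037037037 47.95
```

View pics/c8.png

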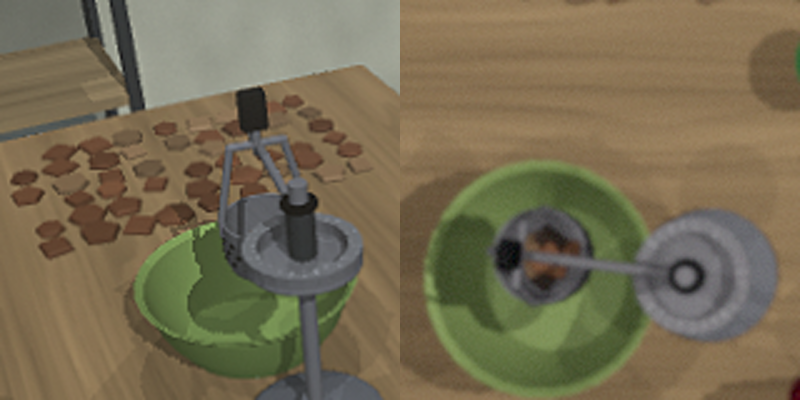

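The basket hangs still over the bowl. The grip at (510,253) against the pan centre at (545,257) matches the parallax expected of a level basket (about 31–36 px), and the robot is clear.

```bash
python3 -c "
from station import r
print(r.hand_in())"
```

```text
the job is handed in; nothing more can be done
None
```

The hook arm is caught in its notch at about 84°, the middle-sized basket hangs level and still on the hook above the bowl, and the job is handed in at about 48 s (no verdict was returned).

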